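Put the lids back on the canister set

TASK

The kitchen canisters have been washed: put each wooden lid on the canister it was made for, large round, small round, square and oblong, so that it drops fully home and sits flat on the rim. Leave the canisters standing where they are, and leave the pepper mill and the mug that stand among them in their places.

Things in the scene. Friction and masses are not known exactly. Their poses are not given: they have to be found in the camera images.
- lid_large_round_knob (a point): large round wooden lid, right way up, 110 g, 49 mm high: a round knob 26 mm in diameter, 28 mm high, on a flat flange (112 mm diameter, 9 mm thick); below it a 12 mm deep plug, 95 mm in diameter tapering to 88 mm at its foot. Point: middle of the knob, 14 mm above the flange's top, 23 mm above its underside, 35 mm above the plug's foot. z up, x and y along the sides.
- lid_small_round_knob (a point): small round wooden lid, right way up, 70 g, 49 mm high: a round knob 26 mm in diameter, 28 mm high, on a flat flange (84 mm diameter, 9 mm thick); below it a 12 mm deep plug, 67 mm in diameter tapering to 60 mm at its foot. Point: middle of the knob, 14 mm above the flange's top, 23 mm above its underside, 35 mm above the plug's foot. z up, x and y along the sides.
- lid_square_knob (a point): square wooden lid, right way up, 95 g, 49 mm high: a square knob 26 x 26 mm, its sides parallel to the lid's, 28 mm high, on a flat flange (92 x 92 mm, 9 mm thick); below it a 12 mm deep plug, 75 x 75 mm tapering to 68 x 68 mm at its foot. Point: middle of the knob, 14 mm above the flange's top, 23 mm above its underside, 35 mm above the plug's foot. z up, x and y along the sides.
- lid_oblong_knob (a point): oblong wooden lid, right way up, 100 g, 49 mm high: a bar knob 52 mm long along x and 24 mm wide along y, 28 mm high, on a flat flange (112 x 76 mm; long side along x, 9 mm thick); below it a 12 mm deep plug, 95 x 59 mm tapering to 88 x 52 mm at its foot. Point: middle of the knob, 14 mm above the flange's top, 23 mm above its underside, 35 mm above the plug's foot. z up, x and y along the sides.
- can_large_round_mouth (a point): large round empty, open off-white stoneware canister, loose, 112 mm outside diameter, 140 mm high, wall 6 mm, 850 g. Point: centre of its mouth (100 mm diameter) at the height of the rim. z up, x and y along its sides. When its lid is home the flange rests on the rim all round and the knob's middle is 23 mm above this point.
- can_small_round_mouth (a point): small round empty, open off-white stoneware canister, loose, 84 mm outside diameter, 85 mm high, wall 6 mm, 420 g. Point: centre of its mouth (72 mm diameter) at the height of the rim. z up, x and y along its sides. When its lid is home the flange rests on the rim all round and the knob's middle is 23 mm above this point.
- can_square_mouth (a point): square empty, open off-white stoneware canister, loose, 92 x 92 mm outside with rounded corners, 115 mm high, wall 6 mm, 750 g. Point: centre of its mouth (80 x 80 mm) at the height of the rim. z up, x and y along its sides. When its lid is home the flange rests on the rim all round and the knob's middle is 23 mm above this point.
- can_oblong_mouth (a point): oblong empty, open off-white stoneware canister, loose, 112 x 76 mm outside with rounded corners; long side along x, 100 mm high, wall 6 mm, 700 g. Point: centre of its mouth (100 x 64 mm) at the height of the rim. z up, x and y along its sides. When its lid is home the flange rests on the rim all round and the knob's middle is 23 mm above this point.
- mill_mid (a point): dark wooden pepper mill standing among the canisters, 52 mm in diameter, 155 mm high; the point is on its axis 78 mm up. Not to be moved.
- mug_mid (a point): blue ceramic mug standing among the lids, 82 mm in diameter, 92 mm high, handle standing out about 35 mm along its y axis; the point is on its axis 46 mm up. Not to be moved.
Not all that is in view belongs to the job. What is shaped like the part that bears can_oblong_mouth but purple or turquoise is not meant. What is shaped like the part that bears lid_square_knob but yellow is not meant.

How it is judged:
By the outcome, as a careful person would: the job done as asked, in the order asked, and still so for the second after the job is handed in, with the robot touching nothing.
It also fails if it takes over 122 s, if anything falls off the work surface, if the arm or the gripper's body presses on something with over 40 N, if the wrist force passes 120 N, or if a joint passes its speed limit or range.

ROBOT

A 6-joint arm with a two-finger parallel gripper is mounted at the origin on the work surface. World frame = base frame: x ahead of the robot, y to its left, z up, the work surface at z = 0. Lengths are in m, angles in rad, forces in N, time in s.
With the tool pointing down it reaches from about 0.3 to 0.875 m from the base axis. Payload 6.4 kg.
Tool frame: the origin (TCP) lies midway between the tips of the shut fingers; the grasp point (between the pads) lies 19 mm behind it (grasp_offset is the distance from the TCP to the grasp point, in m); z points along the fingers, y is the line along which they close (so a half turn about z gives the same grasp; the last joint's range is limited). The gripper opens to 85 mm and grips with 20 to 120 N. Pads are 22 mm wide; open, the fingers measure 114 mm over their backs; the gripper's body (76 mm by 85 mm) begins 54 mm behind the grasp point. The pads swing forward as they close: fully open they stand 13 mm farther back than shut.
Start: joints at [1.102, 0.181, 1.607, -0, 1.354, -0.206], TCP at [0.149, 0.555, 0.231] pointing down, gripper open.
Joint ranges: [-2.99, 2.99], [-0.89, 2.07], [0.3, 2.58], [-1.14, 4.28], [0, 2.63], [-3.12, 3.12]. Speed limits (rad/s): [2.57, 2.57, 3.01, 3.14, 3.14, 3.14].

INTERFACE

Orientations are given as a unit quaternion [w, x, y, z].
In Python, from bench import * gives the robot as it stands. The module is installed in compiled form; this text tells all that it offers.
- The arm moves only by the tool servo_tool, never from a script. Its argument "commands" is text: rows parted by semicolons, each of 7 numbers parted by spaces: the turn, a rotation vector about the tool's x, y, z in rad, then the shift along the tool's x, y, z in mm, then the opening, from 0 (shut) to 1 (fully open). In form: wx wy wz dx dy dz claw; .... A call has 1 to 5 rows; each row shifts and turns the commanded pose from where the row before left it, along the tool's axes as they then stand; what a row does not reach is not made up. A row lasts 1/8 s, in which the tool goes at most 62.5 mm and 10.7 degrees, less where a joint would pass 70% of its speed; a pose out of reach is approached as far as the arm can. A call with a gripper value outside its range is refused whole. The fingers move at their own pace and stop on an object; the grip force is fixed at half the most. Time passes only in rows, so rows that do not move let the fingers close. It gives the time, the measured TCP pose, the force, the opening and the grip force at its end, in the units of the state.
- get_obs(): the state, without advancing time (a new reading comes with each control period).
- camera(name): name is "scene" or "top"; returns the picture (400x640x3 uint8, blue, green, red); there is no depth.
- calibration(name): a dict with "fx", "fy", "cx", "cy" (pixels), "k1" (the pictures are not rectified: a ray, as slopes to the right and down, at radius r is drawn at 1 + k1 r^2 times it, then the intrinsics apply), "R" (3x3) and "t" (3): a world point X has camera coordinates R X + t. Camera axes: x right, y down, z forward; pixel columns grow to the right and rows downward; lengths in m; the calibration is good to about 2 mm. A picture is of the moment at which its call begins. calibration takes no time and is no camera call.
- hand_in(): hands the job in; it is judged then, once.
The state is a dict: "time_s": time; "q": joint angles; "dq": joint speeds; "joint_efforts": joint torques, N m; "eef_pos": TCP position; "eef_rot": TCP orientation; "wrist_force": force on the tool from outside, world axes, zero at the start; "torque": the same for the moment, N m; "opening": opening from 0.0 (shut) to 1.0 (fully open); "grasp_force": force on a finger pad.
Only numpy, scipy, OpenCV 4.12 (cv2) and the standard library are available. Lean on these libraries where they do the work, as an engineer would, in place of code of your own. Each camera call takes 0.05 s, during which the arm holds its last target. There are 200 camera calls.

## Working session

There is one attempt and no reset: what is moved stays moved. The work goes in short steps, Python scripts to look and compute and a tool call to move; the robot and the scene stay as the last step left them, time stands still between calls to the robot, and variables do not carry over. Pictures are saved under pics/ and viewed, at most 14 in all, crops included, and the job is handed in when it is done.

Besides the shell and the picture viewer there is one more tool, called after "Emit:" as name(argument=value, ...) on one line, values as JSON. servo_tool: Moves the arm, as the interface text tells. Its arguments: {"type":"object","properties":{"commands":{"type":"string"}},"required":["commands"]}

```bash
mkdir -p pics; python3 - <<'E'
from bench import *
import cv2
for n in("scene","top"):
    cv2.imwrite(f"pics/{n}0.png",camera(n)); c=calibration(n); print(n,c)
o=get_obs(); print(o)
E
```

```text
scene {'fx': 379.41588642184536, 'fy': 379.41588642184536, 'cx': 318.6397018852678, 'cy': 200.62785531604416, 'k1': -0.08742495919219853, 'R': array([[ 0.45125578,  0.89230559,  0.01260769],
       [ 0.54795347, -0.26590413, -0.79312167],
       [-0.70435447,  0.36480916, -0.60893272]]), 't': array([-0.24926929, -0.13584936,  1.52874859])}
top {'fx': 439.2671612057743, 'fy': 439.2671612057743, 'cx': 316.0826368455941, 'cy': 204.0888296362322, 'k1': -0.009111512160912922, 'R': array([[-2.69414829e-02, -9.99636611e-01, -8.95483822e-04],
       [-9.93321550e-01,  2.68717992e-02, -1.12206081e-01],
       [ 1.12189370e-01, -2.13349482e-03, -9.93684554e-01]]), 't': array([0.09331116, 0.4477572 , 1.44757501])}
{'time_s': 0.1, 'q': array([ 1.10170918e+00,  1.81475153e-01,  1.60792738e+00, -6.22204688e-06,
        1.35378366e+00, -2.06309500e-01]), 'dq': array([-8.93378817e-06, -1.09807150e-03, -4.01544225e-03, -1.42558205e-03,
        1.19299739e-03, -1.67148350e-03]), 'joint_efforts': array([-3.48931917e-04, -4.45881772e+01, -3.52237308e+01, -3.19380415e-04,
        4.12851557e-03,  2.42316997e-05]), 'eef_pos': array([0.14912265, 0.55480666, 0.23046015]), 'eef_rot': array([-2.61116330e-04,  1.31010415e-01,  9.91380672e-01, -7.52772913e-04]), 'wrist_force': array([ 1.17065414,  0.66599713, -0.13688365]), 'torque': array([ 0.03270023, -0.00370762,  0.04216895]), 'grasp_force': 0.0, 'opening': 1.0040141783669219}
```

View pics/scene0.png

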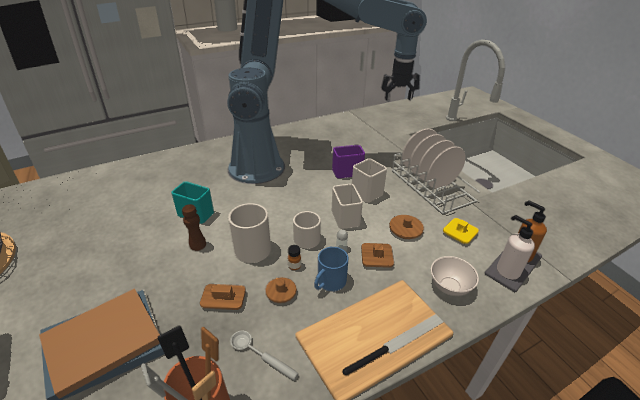

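View pics/top0.png

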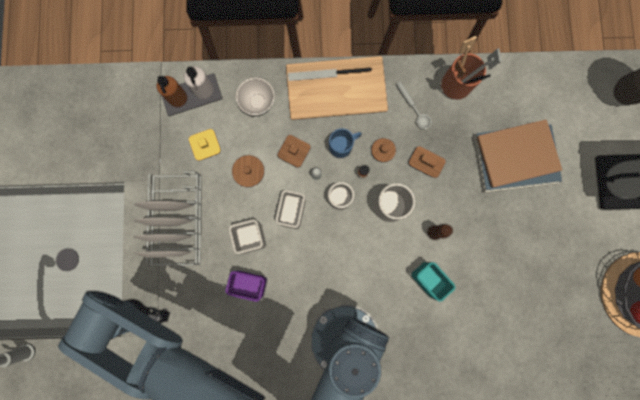

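The top view shows the lids: oblong (427,162), small round (383,150), square (293,151), large round (248,171). The canisters are large round (396,202), small round (340,195), oblong (290,208) and square (246,237). The scene view confirms the same order, with the mug, mill, jar and shaker among them.

```bash
cat > h.py <<'E'
from bench import *
import cv2, numpy as np
def ray(n,uv):
    c=calibration(n); K=np.array([[c['fx'],0,c['cx']],[0,c['fy'],c['cy']],[0,0,1]])
    p=cv2.undistortPoints(np.float64(uv).reshape(-1,1,2),K,np.array([c['k1'],0,0,0.]))[:,0]
    return -c['R'].T@c['t'], np.c_[p,np.ones(len(p))]@c['R']
def plane(n,uv,z):
    o,d=ray(n,uv); return (o+d*((z-o[2])/d[:,2])[:,None])[:,:2]
def proj(n,X):
    c=calibration(n); K=np.array([[c['fx'],0,c['cx']],[0,c['fy'],c['cy']],[0,0,1]])
    return cv2.projectPoints(np.float64(X).reshape(-1,1,3),cv2.Rodrigues(c['R'])[0],c['t'],K,np.array([c['k1'],0,0,0.]))[0][:,0]
def obj(mask,seed,n,z):
    """contour of mask blob nearest seed -> world rect (centre mm, sizes mm, angle deg)"""
    cs=[c for c in cv2.findContours(mask,cv2.RETR_EXTERNAL,cv2.CHAIN_APPROX_NONE)[0] if cv2.contourArea(c)>150]
    c=min(cs,key=lambda c:np.hypot(*(c.reshape(-1,2).mean(0)-seed)))
    w=plane(n,c.reshape(-1,2),z)*1000
    return c,cv2.minAreaRect(w.astype(np.float32)),cv2.minEnclosingCircle(w.astype(np.float32))
E
python3 - <<'E'
from h import *
im=camera("top"); hsv=cv2.cvtColor(im,cv2.COLOR_BGR2HSV)
for p in[(427,165),(240,175),(396,188),(340,205),(303,208),(246,252),(340,235),(320,150)]: print(p,hsv[p[1],p[0]])
br=cv2.inRange(hsv,(3,90,50),(18,255,255))
vis=im.copy()
for n,s in dict(L=(248,171),S=(383,150),Q=(293,151),O=(427,162)).items():
    c,r,e=obj(br,s,"top",.0165); cv2.drawContours(vis,[c],-1,(0,255,0),1); print(n,np.round(r[0]),np.round(r[1]),round(r[2],1),np.round(e[0]),round(e[1]))
vis=np.hstack([im[120:265,180:460]])
cv2.imwrite("pics/c1.png",cv2.resize(vis,None,fx=2.85,fy=2.85,interpolation=cv2.INTER_CUBIC))
E
```

```text
(427, 165) [ 13 135 104]
(240, 175) [ 12 130 147]
(396, 188) [23 31 98]
(340, 205) [ 18  39 158]
(303, 208) [ 23  30 144]
(246, 252) [ 16  30 144]
(340, 235) [ 24  32 157]
(320, 150) [ 23  28 145]
L [572. 311.] [105. 106.] 44.2 [572. 311.] 54
S [ 633. -155.] [79. 80.] 87.6 [ 632. -153.] 41
Q [637. 153.] [89. 89.] 60.7 [638. 153.] 57
O [ 586. -299.] [111.  75.] 61.1 [ 587. -300.] 60
```

View pics/c1.png

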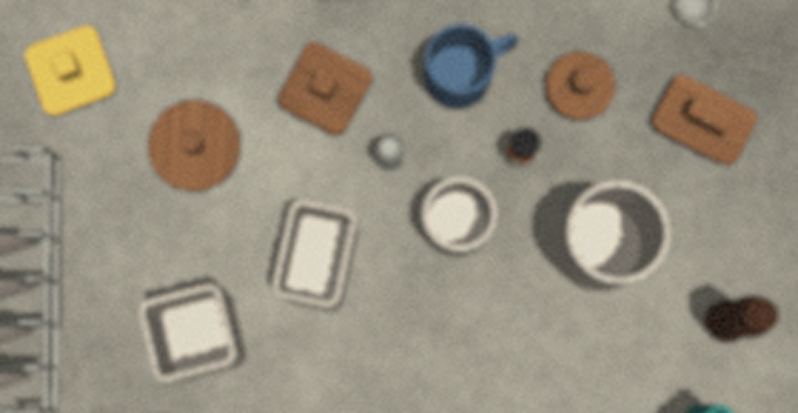

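```bash
python3 - <<'E'
from h import *
c=calibration("top"); print(-c['R'].T@c['t'])
im=np.median([camera("top") for _ in range(4)],0).astype(np.uint8)
big=cv2.resize(im,None,fx=4,fy=4,interpolation=cv2.INTER_CUBIC); hsv=cv2.cvtColor(big,cv2.COLOR_BGR2HSV)
print(hsv[195*4,303*4],hsv[208*4,1225])
br=cv2.inRange(hsv,(0,0,176),(180,80,255)); br=cv2.morphologyEx(br,cv2.MORPH_OPEN,np.ones((5,5)))
vis=big.copy()
for n,s,z in[("L",(396,202),.14),("S",(340,195),.085),("Q",(246,237),.115),("O",(290,208),.1)]:
  S=np.array(s)*4
  m=np.zeros_like(br); cv2.circle(m,tuple(int(v) for v in S),100,255,-1); m&=br
  cs=np.vstack(cv2.findContours(m,cv2.RETR_EXTERNAL,cv2.CHAIN_APPROX_NONE)[0]).reshape(-1,2); h=cv2.convexHull(cs)
  cv2.drawContours(vis,[h],-1,(0,255,0),1)
  w=(plane("top",(h.reshape(-1,2)-1.5)/4,z)*1000).astype(np.float32)
  r=cv2.minAreaRect(w);e=cv2.minEnclosingCircle(w)
  print(n,np.round(r[0]),np.round(r[1]),round(r[2],1),np.round(e[0]),round(e[1]))
  if n in"QO": print([np.round(v,1) for v in cv2.boxPoints(r)])
v=vis[680:1060,840:1700]
cv2.imwrite("pics/c2.png",cv2.resize(v,(800,353)))
E
```

```text
[0.28487829 0.0843336  1.48875757]
[ 20  35 190] [ 25  28 166]
L [ 441. -169.] [111. 111.] 87.5 [ 440. -170.] 57
S [472.  -1.] [80. 82.] 42.9 [473.  -0.] 42
Q [345. 306.] [91. 93.] 13.6 [346. 306.] 59
[array([289.4, 340.6], dtype=float32), array([311.1, 250.6], dtype=float32), array([399.6, 271.9], dtype=float32), array([377.9, 361.9], dtype=float32)]
O [437. 174.] [ 95. 121.] 76.4 [438. 175.] 71
[array([366.7, 141.6], dtype=float32), array([484.1, 113.3], dtype=float32), array([506.4, 205.5], dtype=float32), array([389. , 233.8], dtype=float32)]
```

View pics/c2.png

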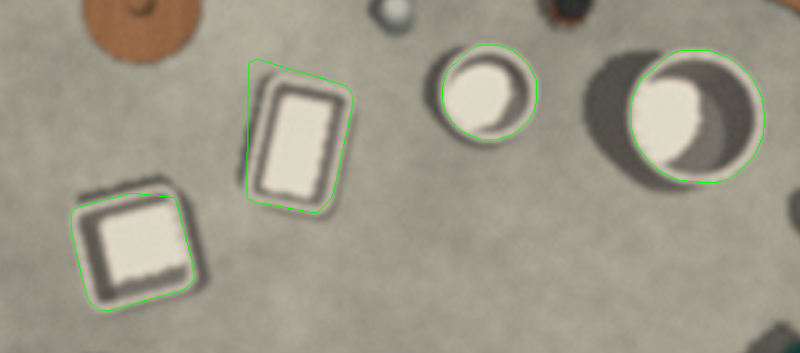

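```bash
python3 - <<'E'
from h import *
im=np.median([camera("top") for _ in range(4)],0).astype(np.uint8)
v=np.hstack([cv2.resize(im[y-32:y+32,x-32:x+32],(400,400),interpolation=cv2.INTER_CUBIC) for x,y in((246,237),(290,208))])
for i in range(0,800,50): cv2.line(v,(i,0),(i,5),(0,0,255)); cv2.line(v,(0,i),(5,i),(0,0,255))
cv2.imwrite("pics/c3.png",v)
E
```

```text
(no output)
```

View pics/c3.png

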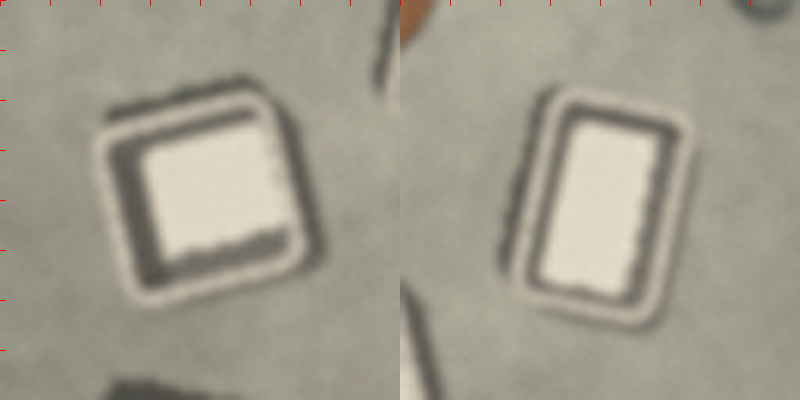

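The crop shows the square rim on the left (outer edges about x 97–308, y 90–307) and the oblong rim on the right (about x 512–693, y 87–327). Both rims are fully visible.

```bash
cat >> h.py <<'E'
def rect(lines,cx,cy,z):
    # lines: left,top,right,bottom as point pairs in the crop
    L=[np.cross([*a,1],[*b,1]) for a,b in lines]
    P=[np.cross(L[i],L[(i+1)%4]) for i in range(4)]; P=np.array([p[:2]/p[2] for p in P])
    uv=(P+.5)/6.25-.5+[cx-32,cy-32]
    W=plane("top",uv,z)*1000   # TL,TR,BR,BL
    s=np.roll(W,-1,0)-W
    print("c",np.round(W.mean(0),1),"sides",np.round(np.hypot(*s.T),1),"ang",np.round(np.degrees(np.arctan2(s[:,1],s[:,0]))%180,1))
E
python3 - <<'E'
from h import *
rect([((97,140),(130,295)),((110,125),(255,90)),((275,105),(308,250)),((150,307),(300,270))],246,237,.115)
rect([((148,110),(112,280)),((165,87),(285,115)),((293,135),(260,310)),((125,300),(245,327))],290,208,.1)
E
```

```text
c [344.9 302.9] sides [90.5 93.  91.2 93.3] ang [102.1  12.1 102.3  11.7]
c [429.4 164.1] sides [ 75.1 110.   76.8 110.7] ang [ 75.2 168.   75.8 167.1]
```

```bash
cat >> h.py <<'E'
from scipy.spatial.transform import Rotation as Ro
def plan(x,y,z,psi=None):
    s=get_obs(); R=Ro.from_quat(s['eef_rot'],scalar_first=True).as_matrix(); p=s['eef_pos']*1000
    a=np.degrees(np.arctan2(R[1,1],R[0,1])); psi=a if psi is None else psi; t=np.radians(psi)
    d=np.array([x,y,z])-p
    print("t",round(s['time_s'],2),"tcp",np.round(p,1),"psi",round(a,1),"tilt",np.round(R[:2,2],4),"op",round(s['opening'],3),"F",np.round(s['wrist_force'],1),"gf",round(s['grasp_force']))
    print("turn wz",round(np.radians((a-psi+180)%360-180),3),"then dx,dy,dz",np.round([d@[-np.sin(t),np.cos(t),0],d@[np.cos(t),np.sin(t),0],-d[2]],1))
E
python3 -c "
from h import *
plan(571,310.5,100)"
```

```text
t 0.55 tcp [149.4 555.3 231.3] psi 74.9 tilt [-0. -0.] op 0.998 F [ 0.3 -0.3  0.1] gf 0
turn wz 0.0 then dx,dy,dz [-470.8 -126.8  131.3]
```

Emit:
servo_tool(commands="0 0 0 0 0 -60 0.5; 0 0 0 0 0 -60 0.5")

```text
time_s: 0.8
eef_pos: [0.1492, 0.5548, 0.352]
eef_rot: [-0.0, 0.131, 0.991, -0.001]
wrist_force: [1.3, 1.2, 0.3]
opening: 0.602
grasp_force: 0.0
```

Emit:
servo_tool(commands="0 0 0 -59 -16 0 0.5; 0 0 0 -59 -16 0 0.5; 0 0 0 -59 -16 0 0.5; 0 0 0 -59 -16 0 0.5; 0 0 0 -59 -16 0 0.5")

```text
time_s: 1.42
eef_pos: [0.415, 0.4002, 0.3515]
eef_rot: [0.0, 0.131, 0.991, 0.0]
wrist_force: [-0.2, 1.3, 0.2]
opening: 0.503
grasp_force: 0.0
```

Emit:
servo_tool(commands="0 0 0 -59 -16 50 0.5; 0 0 0 -59 -16 50 0.5; 0 0 0 -59 -16 50 0.5; 0 0 0 0 0 50 0.5; 0 0 0 0 0 50 0.5")

```text
time_s: 2.05
eef_pos: [0.5396, 0.3276, 0.131]
eef_rot: [0.0, 0.132, 0.991, 0.0]
wrist_force: [-0.6, -0.5, -0.3]
opening: 0.501
grasp_force: 0.0
```

```bash
python3 - <<'E'
from h import *
plan(571,310.5,26)
cv2.imwrite("pics/s1.png",cv2.resize(camera("scene")[120:320,250:500],None,fx=3,fy=3))
E
```

```text
t 2.05 tcp [539.6 327.6 131. ] psi 74.9 tilt [0.0003 0.0002] op 0.501 F [-0.6 -0.5 -0.3] gf 0
turn wz 0.0 then dx,dy,dz [-34.8  -8.3 105. ]
```

View pics/s1.png

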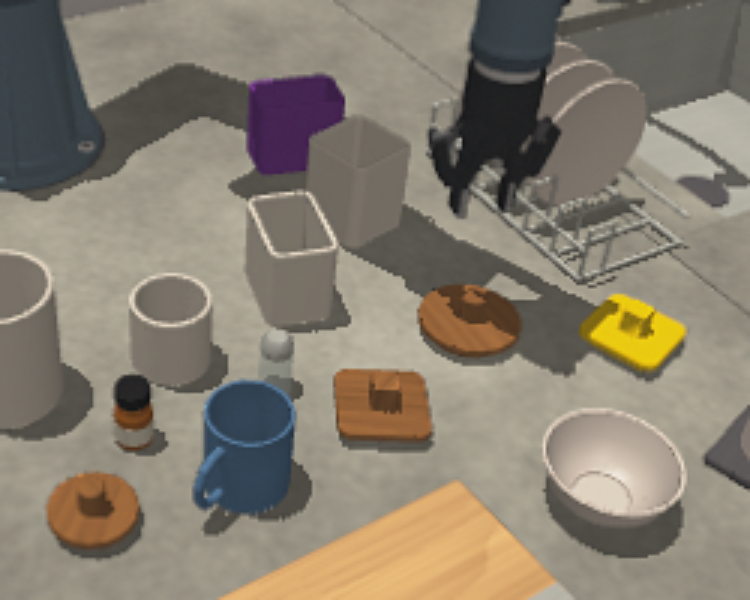

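The picture shows the gripper up and left of the large lid. Knob tops are at about (475,292) for the large lid, (93,480) for the small and (385,378) for the square, in crop pixels. I'll use these to check the lid positions.

```bash
python3 - <<'E'
from h import *
uv=np.array([(475,292),(93,480),(385,378)])/3+[250,120]-.33
print(np.round(plane("scene",uv,.049)*1000))
plan(571,310.5,60)
E
```

```text
[[ 567.  314.]
 [ 628. -152.]
 [ 634.  153.]]
t 2.1 tcp [534.8 326.  123.1] psi 74.9 tilt [-0.0107 -0.004 ] op 0.501 F [-4.8 -1.5 -5.3] gf 0
turn wz 0.0 then dx,dy,dz [-39.   -5.5  63.1]
```

Emit:
servo_tool(commands="0 0 0 -35 -8 0 0.5; 0 0 0 0 0 30 0.5; 0 0 0 0 0 0 0.5")

```text
time_s: 2.48
eef_pos: [0.569, 0.3108, 0.1009]
eef_rot: [-0.002, 0.131, 0.991, -0.001]
wrist_force: [0.2, -0.5, 0.4]
opening: 0.493
grasp_force: 0.0
```

```bash
python3 -c "
from h import *
plan(571,310.5,26)"
```

```text
t 2.48 tcp [569.  310.8 100.9] psi 74.9 tilt [-0.0046 -0.0015] op 0.493 F [ 0.2 -0.5  0.4] gf 0
turn wz 0.0 then dx,dy,dz [-2.   0.2 74.9]
```

Emit:
servo_tool(commands="0 0 0 -1 0 40 0.5; 0 0 0 0 0 20 0.5; 0 0 0 0 0 10 0.5; 0 0 0 0 0 5 0.5; 0 0 0 0 0 0 0.5")

```text
time_s: 3.1
eef_pos: [0.5719, 0.3115, 0.0282]
eef_rot: [0.0, 0.131, 0.991, 0.0]
wrist_force: [-0.0, -0.2, -0.0]
opening: 0.501
grasp_force: 0.0
```

Emit:
servo_tool(commands="0 0 0 0 0 0 0; 0 0 0 0 0 0 0; 0 0 0 0 0 0 0; 0 0 0 0 0 0 0; 0 0 0 0 0 0 0")

```text
time_s: 3.72
eef_pos: [0.5724, 0.3116, 0.0289]
eef_rot: [0.001, 0.131, 0.991, 0.0]
wrist_force: [0.1, 0.4, 6.3]
opening: 0.276
grasp_force: 59.5
```

```bash
python3 - <<'E'
from h import *
plan(441,-169.5,220)
E
```

```text
t 3.73 tcp [572.4 311.6  28.9] psi 74.9 tilt [0.002  0.0006] op 0.276 F [0.1 0.4 6.3] gf 59
turn wz 0.0 then dx,dy,dz [   2.  -498.7 -191.1]
```

Emit:
servo_tool(commands="0 0 0 0 0 -30 0; 0 0 0 0 0 -50 0; 0 0 0 0 0 -60 0; 0 0 0 0 0 -60 0; 0 0 0 0 0 0 0")

```text
time_s: 4.35
eef_pos: [0.5747, 0.3124, 0.2347]
eef_rot: [0.005, 0.131, 0.991, 0.003]
wrist_force: [-0.1, 0.6, -1.3]
opening: 0.282
grasp_force: 59.3
```

Emit:
servo_tool(commands="0 0 0 0 -55 0 0; 0 0 0 0 -55 0 0; 0 0 0 0 -55 0 0; 0 0 0 0 -55 0 0; 0 0 0 0 -55 0 0")

```text
time_s: 4.97
eef_pos: [0.4986, 0.0443, 0.2262]
eef_rot: [-0.001, 0.131, 0.991, -0.0]
wrist_force: [0.6, -0.5, -1.3]
opening: 0.283
grasp_force: 59.4
```

Emit:
servo_tool(commands="0 0 0 1 -55 0 0; 0 0 0 1 -55 0 0; 0 0 0 0 -55 0 0; 0 0 0 0 -55 0 0; 0 0 0 0 0 0 0")

```text
time_s: 5.6
eef_pos: [0.4394, -0.1692, 0.2264]
eef_rot: [-0.001, 0.134, 0.991, 0.0]
wrist_force: [-0.0, 1.5, -1.8]
opening: 0.28
grasp_force: 59.6
```

```bash
python3 - <<'E'
from h import *
im=camera("top"); s=get_obs(); plan(441,-169.5,205)
# lid flange centre: flange mid height = tcp -28.9+16.5
z=s['eef_pos'][2]-.012
hsv=cv2.cvtColor(im,cv2.COLOR_BGR2HSV); br=cv2.inRange(hsv,(3,90,50),(18,255,255))
sd=proj("top",[s['eef_pos'][0],s['eef_pos'][1],z])[0]; c,r,e=obj(br,sd,"top",z); print(sd,r,e)
a=cv2.resize(im[130:270,320:480],(400,350)); b=cv2.resize(camera("scene")[100:300,130:358],(400,350)); cv2.imwrite("pics/s2.png",np.hstack([a,b]))
E
```

```text
t 5.65 tcp [ 439.9 -167.3  226.4] psi 74.7 tilt [-0.0016  0.0014] op 0.28 F [ 0.   0.9 -1.9] gf 60
turn wz 0.0 then dx,dy,dz [-1.6 -1.9 21.4]
[401.0381366  198.00739592] ((407.1155090332031, -176.58595275878906), (75.81817626953125, 47.07350158691406), 75.05802154541016) ((407.3490905761719, -177.29391479492188), 42.75783920288086)
```

View pics/s2.png

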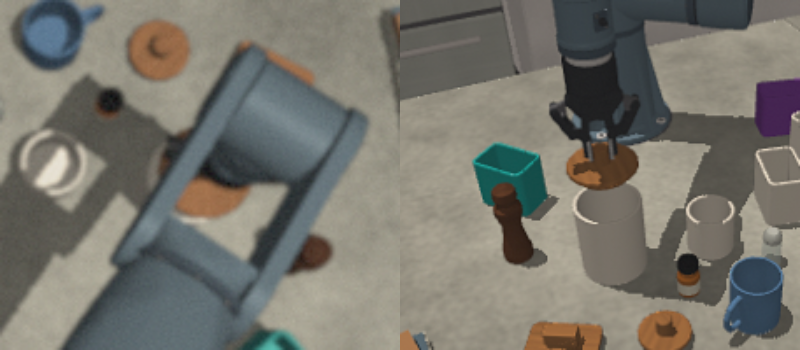

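The lid is held about level, directly above the large canister (scene crop: lid at (602,163), mouth at (608,205)). I'll measure the held lid in the scene view to check its offset.

```bash
cat >> h.py <<'E'
def held(drop):
    """centre of held lid from scene view; drop = height of flange top below TCP (mm)"""
    im=camera("scene"); s=get_obs(); z=s['eef_pos'][2]-drop/1000
    hsv=cv2.cvtColor(im,cv2.COLOR_BGR2HSV); br=cv2.inRange(hsv,(3,90,40),(18,255,255))
    sd=proj("scene",[*s['eef_pos'][:2],z])[0]; c,r,e=obj(br,sd,"scene",z)
    w=(plane("scene",c.reshape(-1,2),z)*1000)
    print("held c",np.round(r[0],1),np.round(r[1],1),round(r[2],1),"circ",np.round(e[0],1),round(e[1],1),"x",w[:,0].min().round(),w[:,0].max().round(),"y",w[:,1].min().round(),w[:,1].max().round())
E
python3 - <<'E'
from h import *
held(8+4); plan(441,-169.5,195)
E
```

```text
held c [ 442.9 -169.4] [119.5 110.2] 12.0 circ [ 441.3 -171.1] 62.8 x 380.0 504.0 y -225.0 -114.0
t 5.75 tcp [ 440.6 -165.4  226.7] psi 74.9 tilt [-0.0012  0.0015] op 0.28 F [-0.3  0.  -2.3] gf 60
turn wz 0.0 then dx,dy,dz [-1.4 -3.9 31.7]
```

Emit:
servo_tool(commands="0 0 0 0 0 20 0; 0 0 0 0 0 10 0; 0 0 0 0 0 0 0; 0 0 0 0 0 0 0")

```text
time_s: 6.25
eef_pos: [0.4414, -0.166, 0.198]
eef_rot: [0.0, 0.131, 0.991, -0.0]
wrist_force: [-0.1, -0.1, -0.3]
opening: 0.277
grasp_force: 59.6
```

```bash
python3 - <<'E'
from h import *
plan(441,-169.5,157)
E
```

```text
t 6.25 tcp [ 441.4 -166.   198. ] psi 75.0 tilt [ 0.0005 -0.0004] op 0.277 F [-0.1 -0.1 -0.3] gf 60
turn wz 0.0 then dx,dy,dz [-0.5 -3.5 41. ]
```

Emit:
servo_tool(commands="0 0 0 0 -3.5 15 0; 0 0 0 0 0 12 0; 0 0 0 0 0 5 0; 0 0 0 0 0 3 0; 0 0 0 0 0 0 0")

```text
time_s: 6.88
eef_pos: [0.4401, -0.1696, 0.1625]
eef_rot: [-0.0, 0.131, 0.991, 0.0]
wrist_force: [-0.4, 1.4, -0.9]
opening: 0.28
grasp_force: 59.6
```

```bash
python3 - <<'E'
from h import *
plan(441,-169.5,157)
E
```

```text
t 6.88 tcp [ 440.1 -169.6  162.5] psi 74.9 tilt [-0.0002  0.0001] op 0.28 F [-0.4  1.4 -0.9] gf 60
turn wz 0.0 then dx,dy,dz [-0.8  0.4  5.5]
```

Emit:
servo_tool(commands="0 0 0 0 0 2 0; 0 0 0 0 0 2 0; 0 0 0 0 0 1 0; 0 0 0 0 0 0 0")

```text
time_s: 7.38
eef_pos: [0.4402, -0.1693, 0.1575]
eef_rot: [0.0, 0.131, 0.991, 0.0]
wrist_force: [0.6, 2.5, 0.1]
opening: 0.277
grasp_force: 59.7
```

Emit:
servo_tool(commands="0 0 0 0 0 0 0.5; 0 0 0 0 0 0 0.5; 0 0 0 0 0 0 0.5; 0 0 0 0 0 -15 0.5; 0 0 0 0 0 -45 0.5")

```text
time_s: 8.0
eef_pos: [0.4388, -0.1688, 0.217]
eef_rot: [-0.002, 0.131, 0.991, 0.001]
wrist_force: [0.9, 0.4, 0.6]
opening: 0.501
grasp_force: 0.0
```

```bash
python3 - <<'E'
from h import *
plan(631,-153,220)
cv2.imwrite("pics/s3.png",cv2.resize(camera("scene")[120:310,170:430],None,fx=3,fy=3))
E
```

```text
t 8.0 tcp [ 438.8 -168.8  217. ] psi 74.9 tilt [-0.004   0.0027] op 0.501 F [0.9 0.4 0.6] gf 0
turn wz 0.0 then dx,dy,dz [-181.5   65.2   -3. ]
```

View pics/s3.png

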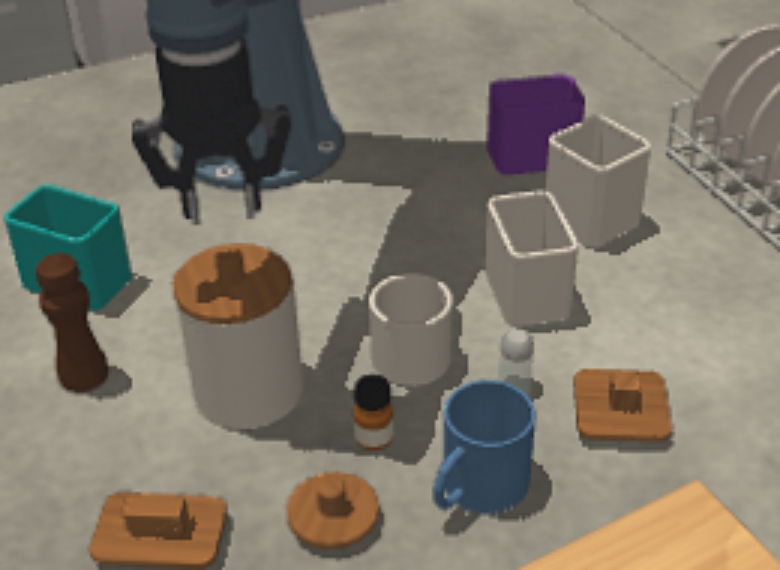

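The large lid sits flat on its canister (crop (233,280)). Next is the small round lid, at (333,508) in the crop.

Emit:
servo_tool(commands="0 0 0 -45 16 0 0.5; 0 0 0 -45 16 0 0.5; 0 0 0 -45 16 0 0.5; 0 0 0 -46 17 0 0.5; 0 0 0 0 0 40 0.5")

```text
time_s: 8.68
eef_pos: [0.6376, -0.1548, 0.182]
eef_rot: [0.005, 0.13, 0.991, -0.001]
wrist_force: [-1.1, -0.3, -0.7]
opening: 0.505
grasp_force: 0.0
```

Emit:
servo_tool(commands="0 0 0 0 0 50 0.5; 0 0 0 0 0 40 0.5; 0 0 0 0 0 0 0.5; 0 0 0 0 0 0 0.5")

```text
time_s: 9.18
eef_pos: [0.6332, -0.1545, 0.09]
eef_rot: [0.001, 0.131, 0.991, -0.0]
wrist_force: [0.4, 0.5, -0.1]
opening: 0.501
grasp_force: 0.0
```

```bash
python3 - <<'E'
from h import *
plan(631,-153,28)
E
```

```text
t 9.18 tcp [ 633.2 -154.5   90. ] psi 74.9 tilt [ 0.0028 -0.0013] op 0.501 F [ 0.4  0.5 -0.1] gf 0
turn wz 0.0 then dx,dy,dz [ 2.5  0.9 62. ]
```

Emit:
servo_tool(commands="0 0 0 2 1 30 0.5; 0 0 0 0 0 20 0.5; 0 0 0 0 0 8 0.5; 0 0 0 0 0 4 0.5; 0 0 0 0 0 0 0.5")

```text
time_s: 9.8
eef_pos: [0.6305, -0.1526, 0.0261]
eef_rot: [0.0, 0.131, 0.991, -0.0]
wrist_force: [0.4, 0.2, 0.5]
opening: 0.5
grasp_force: 0.0
```

Emit:
servo_tool(commands="0 0 0 0 0 0 0; 0 0 0 0 0 0 0; 0 0 0 0 0 0 0; 0 0 0 0 0 0 0")

```text
time_s: 10.3
eef_pos: [0.6309, -0.1528, 0.0267]
eef_rot: [0.001, 0.131, 0.991, -0.0]
wrist_force: [0.7, -0.5, 6.1]
opening: 0.285
grasp_force: 58.9
```

```bash
python3 - <<'E'
from h import *
plan(472,-0.5,170)
E
```

```text
t 10.3 tcp [ 630.9 -152.8   26.7] psi 74.9 tilt [ 0.0018 -0.0008] op 0.285 F [ 0.7 -0.5  6.1] gf 59
turn wz 0.0 then dx,dy,dz [ 193.   105.8 -143.3]
```

Emit:
servo_tool(commands="0 0 0 0 0 -30 0; 0 0 0 0 0 -50 0; 0 0 0 0 0 -60 0; 0 0 0 48 26 0 0; 0 0 0 48 26 0 0")

```text
time_s: 10.92
eef_pos: [0.5502, -0.0768, 0.1662]
eef_rot: [0.001, 0.132, 0.991, -0.0]
wrist_force: [-0.1, 1.0, 0.1]
opening: 0.28
grasp_force: 58.8
```

Emit:
servo_tool(commands="0 0 0 48 27 0 0; 0 0 0 49 27 0 0; 0 0 0 0 0 0 0; 0 0 0 0 0 0 0")

```text
time_s: 11.42
eef_pos: [0.4718, -0.0, 0.1659]
eef_rot: [0.001, 0.131, 0.991, -0.0]
wrist_force: [0.5, -0.9, -0.1]
opening: 0.284
grasp_force: 58.9
```

```bash
python3 - <<'E'
from h import *
held(5.7); plan(472,-0.5,114)
E
```

```text
held c [478.7  -5.4] [86.2 85.2] 14.9 circ [475.6  -3.7] 50.2 x 429.0 524.0 y -47.0 36.0
t 11.47 tcp [ 4.721e+02 -4.000e-01  1.659e+02] psi 74.9 tilt [ 0.0011 -0.0005] op 0.284 F [-0.2 -0.1 -0.7] gf 59
turn wz 0.0 then dx,dy,dz [ 0.1 -0.1 51.9]
```

Emit:
servo_tool(commands="0 0 0 0 0 35 0; 0 0 0 0 0 15 0; 0 0 0 0 0 6 0; 0 0 0 0 0 4 0; 0 0 0 0 0 0 0")

```text
time_s: 12.1
eef_pos: [0.4717, -0.0001, 0.1059]
eef_rot: [0.0, 0.131, 0.991, -0.0]
wrist_force: [-0.7, -0.4, -0.7]
opening: 0.281
grasp_force: 58.9
```

Emit:
servo_tool(commands="0 0 0 0 0 3 0; 0 0 0 0 0 2 0; 0 0 0 0 0 0 0")

```text
time_s: 12.48
eef_pos: [0.4712, 0.0001, 0.1006]
eef_rot: [-0.0, 0.131, 0.991, -0.0]
wrist_force: [-0.7, 0.3, -0.8]
opening: 0.283
grasp_force: 58.8
```

```bash
python3 - <<'E'
from h import *
plan(472,-0.5,100)
E
```

```text
t 12.47 tcp [4.712e+02 1.000e-01 1.006e+02] psi 74.9 tilt [-0. -0.] op 0.283 F [-0.7  0.3 -0.8] gf 59
turn wz 0.0 then dx,dy,dz [-0.9 -0.4  0.6]
```

Now release, retract, and turn toward the square lid.

Emit:
servo_tool(commands="0 0 0 0 0 0 0.5; 0 0 0 0 0 0 0.5; 0 0 0 0 0 0 0.5; 0 0 0 0 0 -15 0.5; 0 0 0 0 0 -50 0.5")

```text
time_s: 13.1
eef_pos: [0.4692, 0.0006, 0.1647]
eef_rot: [-0.003, 0.131, 0.991, 0.0]
wrist_force: [0.6, -1.2, -0.3]
opening: 0.499
grasp_force: 0.0
```

Emit:
servo_tool(commands="0 0 0 0 0 -50 0.5; 0 0 0.13 0 0 0 0.5; 0 0 0.12 0 0 0 0.5; 0 0 0 0 0 0 0.5")

```text
time_s: 13.6
eef_pos: [0.4715, 0.0001, 0.2167]
eef_rot: [0.001, 0.253, 0.967, 0.0]
wrist_force: [1.8, 0.2, -0.1]
opening: 0.503
grasp_force: 0.0
```

```bash
python3 - <<'E'
from h import *
plan(636,153,100,60.7)
# refine square lid angle & oblong lid from edges
im=camera("top"); hsv=cv2.cvtColor(im,cv2.COLOR_BGR2HSV); br=cv2.inRange(hsv,(3,90,50),(18,255,255))
for s in((293,151),(427,162)):
    c,r,e=obj(br,s,"top",.0165); print(r)
E
```

```text
t 13.6 tcp [4.715e+02 1.000e-01 2.167e+02] psi 60.7 tilt [ 0.0014 -0.0004] op 0.503 F [ 1.8  0.2 -0.1] gf 0
turn wz -0.0 then dx,dy,dz [-68.6 213.9 116.7]
((637.3961181640625, 152.84219360351562), (88.72687530517578, 88.48189544677734), 61.38442611694336)
((586.1514892578125, -299.65869140625), (109.20748138427734, 75.1220703125), 61.111785888671875)
```

Emit:
servo_tool(commands="0 0 0 -17 53.5 0 0.5; 0 0 0 -17 53.5 0 0.5; 0 0 0 -17 53.5 0 0.5; 0 0 0 -17 53.5 0 0.5; 0 0 0 0 0 40 0.5")

```text
time_s: 14.28
eef_pos: [0.6404, 0.1562, 0.1788]
eef_rot: [0.004, 0.251, 0.968, 0.002]
wrist_force: [-0.4, -0.8, -0.4]
opening: 0.502
grasp_force: 0.0
```

Emit:
servo_tool(commands="0 0 0 0 0 50 0.5; 0 0 0 0 0 40 0.5; 0 0 0 0 0 0 0.5; 0 0 0 0 0 0 0.5")

```text
time_s: 14.78
eef_pos: [0.6367, 0.1533, 0.0874]
eef_rot: [0.001, 0.253, 0.967, 0.0]
wrist_force: [-1.1, 0.5, 0.7]
opening: 0.501
grasp_force: 0.0
```

```bash
python3 - <<'E'
from h import *
plan(636,153,27,60.9)
E
```

```text
t 14.78 tcp [636.7 153.3  87.4] psi 60.7 tilt [0.0021 0.0001] op 0.501 F [-1.1  0.5  0.7] gf 0
turn wz -0.004 then dx,dy,dz [ 0.5 -0.6 60.4]
```

Emit:
servo_tool(commands="0 0 0 0 0 30 0.5; 0 0 0 0 0 18 0.5; 0 0 0 0 0 8 0.5; 0 0 0 0 0 4 0.5; 0 0 0 0 0 0 0.5")

```text
time_s: 15.4
eef_pos: [0.6359, 0.1532, 0.0261]
eef_rot: [0.0, 0.254, 0.967, 0.0]
wrist_force: [0.4, 0.1, 0.8]
opening: 0.503
grasp_force: 0.0
```

Emit:
servo_tool(commands="0 0 0 0 0 0 0; 0 0 0 0 0 0 0; 0 0 0 0 0 0 0; 0 0 0 0 0 0 0")

```text
time_s: 15.9
eef_pos: [0.6364, 0.1533, 0.0266]
eef_rot: [0.001, 0.254, 0.967, 0.0]
wrist_force: [-1.1, -0.7, 6.1]
opening: 0.291
grasp_force: 61.2
```

Emit:
servo_tool(commands="0 0 0 0 0 -30 0; 0 0 0 0 0 -50 0; 0 0 0 0 0 -50 0; 0 0 0 0 0 -50 0; 0 0 0 0 0 0 0")

```text
time_s: 16.52
eef_pos: [0.6383, 0.1534, 0.2111]
eef_rot: [0.004, 0.254, 0.967, 0.001]
wrist_force: [0.4, -0.4, -1.9]
opening: 0.29
grasp_force: 60.6
```

```bash
python3 - <<'E'
from h import *
plan(345,303,160,12.3)
E
```

```text
t 16.52 tcp [638.3 153.4 211.1] psi 60.6 tilt [0.0092 0.0005] op 0.29 F [ 0.4 -0.4 -1.9] gf 61
turn wz 0.843 then dx,dy,dz [ 208.6 -254.7   51.1]
```

Emit:
servo_tool(commands="0 0 0.17 0 0 0 0; 0 0 0.17 0 0 0 0; 0 0 0.17 0 0 0 0; 0 0 0.17 0 0 0 0; 0 0 0.163 0 0 0 0")

```text
time_s: 17.15
eef_pos: [0.6344, 0.1531, 0.2033]
eef_rot: [-0.001, 0.629, 0.777, -0.001]
wrist_force: [0.0, -0.1, -1.4]
opening: 0.288
grasp_force: 60.5
```

Emit:
servo_tool(commands="0 0 0 35 -42 0 0; 0 0 0 35 -42 0 0; 0 0 0 35 -42 0 0; 0 0 0 35 -42 0 0; 0 0 0 35 -43 0 0")

```text
time_s: 17.77
eef_pos: [0.3895, 0.2793, 0.2039]
eef_rot: [-0.001, 0.627, 0.779, -0.001]
wrist_force: [0.4, 0.5, -0.3]
opening: 0.29
grasp_force: 60.5
```

Emit:
servo_tool(commands="0 0 0 33 -43 0 0; 0 0 0 0 0 0 0; 0 0 0 0 0 0 0")

```text
time_s: 18.15
eef_pos: [0.3428, 0.302, 0.2049]
eef_rot: [-0.0, 0.627, 0.779, -0.0]
wrist_force: [0.1, -0.8, -1.3]
opening: 0.29
grasp_force: 60.5
```

```bash
python3 - <<'E'
from h import *
held(5.6); plan(345,303,145,12.3)
cv2.imwrite("pics/s4.png",cv2.resize(camera("scene")[80:240,290:490],None,fx=4,fy=3.75))
E
```

```text
held c [345.1 294.4] [100.9 110.4] 15.0 circ [344.1 294.4] 72.4 x 283.0 405.0 y 240.0 345.0
t 18.2 tcp [343.5 301.8 205. ] psi 12.3 tilt [-0.0004 -0.0006] op 0.292 F [ 0.3  0.3 -1.6] gf 61
turn wz -0.0 then dx,dy,dz [ 0.8  1.8 60. ]
```

View pics/s4.png

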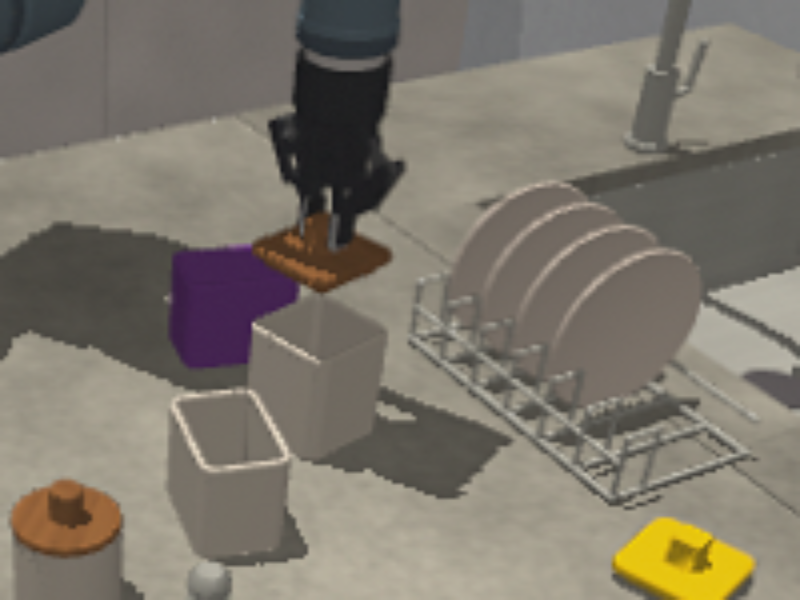

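The square lid is aligned over its canister: its front corner at crop (323,290) is above the rim corner at (320,360). The small lid is seated on its can at (67,520).

Emit:
servo_tool(commands="0 0 0 1 1.5 35 0; 0 0 0 0 0 20 0; 0 0 0 0 0 7 0; 0 0 0 0 0 5 0; 0 0 0 0 0 0 0")

```text
time_s: 18.88
eef_pos: [0.3448, 0.3035, 0.1389]
eef_rot: [0.0, 0.627, 0.779, 0.0]
wrist_force: [0.2, 1.0, -0.9]
opening: 0.287
grasp_force: 60.6
```

```bash
python3 -c "
from h import *
plan(345,303,130)"
```

```text
t 18.88 tcp [344.8 303.5 138.9] psi 12.3 tilt [0.0004 0.0002] op 0.287 F [ 0.2  1.  -0.9] gf 61
turn wz 0.0 then dx,dy,dz [-0.5  0.1  8.9]
```

Emit:
servo_tool(commands="0 0 0 0 0 3 0; 0 0 0 0 0 3 0; 0 0 0 0 0 2.5 0; 0 0 0 0 0 0 0")

```text
time_s: 19.38
eef_pos: [0.3443, 0.3038, 0.1301]
eef_rot: [-0.0, 0.627, 0.779, 0.0]
wrist_force: [2.1, 1.9, -1.7]
opening: 0.294
grasp_force: 60.5
```

```bash
python3 -c "
from h import *
plan(345,303,130)"
```

```text
t 19.38 tcp [344.3 303.8 130.1] psi 12.3 tilt [0.0004 0.0005] op 0.294 F [ 2.1  1.9 -1.7] gf 60
turn wz 0.0 then dx,dy,dz [-0.9  0.5  0.1]
```

Emit:
servo_tool(commands="0 0 0 0 0 0 0.5; 0 0 0 0 0 0 0.5; 0 0 0 0 0 0 0.5; 0 0 0 0 0 -15 0.5; 0 0 0 0 0 -50 0.5")

```text
time_s: 20.0
eef_pos: [0.3425, 0.3025, 0.1942]
eef_rot: [-0.001, 0.627, 0.779, -0.003]
wrist_force: [1.8, 1.2, 0.6]
opening: 0.5
grasp_force: 0.0
```

Emit:
servo_tool(commands="0 0 0 0 0 -50 0.5; 0 0 0.18 0 0 0 0.5; 0 0 0.18 0 0 0 0.5; 0 0 0.18 0 0 0 0.5; 0 0 0.179 0 0 0 0.5")

```text
time_s: 20.62
eef_pos: [0.3444, 0.3036, 0.2463]
eef_rot: [0.0, 0.863, 0.506, 0.001]
wrist_force: [-0.2, 0.3, -0.4]
opening: 0.499
grasp_force: 0.0
```

Emit:
servo_tool(commands="0 0 0 0 0 0 0.5")

```text
time_s: 20.75
eef_pos: [0.3444, 0.3036, 0.2461]
eef_rot: [0.0, 0.861, 0.509, 0.001]
wrist_force: [0.2, 0.5, -0.1]
opening: 0.501
grasp_force: 0.0
```

```bash
python3 -c "
from h import *
plan(585.5,-299.5,230,-28.9)"
```

```text
t 20.75 tcp [344.4 303.6 246.1] psi -28.8 tilt [0.0011 0.0005] op 0.501 F [ 0.2  0.5 -0.1] gf 0
turn wz 0.002 then dx,dy,dz [-411.5  502.5   16.1]
```

Emit:
servo_tool(commands="0 0 0 -34 42 0 0.5; 0 0 0 -34 42 0 0.5; 0 0 0 -34 42 0 0.5; 0 0 0 -34 42 0 0.5; 0 0 0 -34 42 0 0.5")

```text
time_s: 21.38
eef_pos: [0.4466, 0.0515, 0.246]
eef_rot: [0.0, 0.86, 0.51, 0.001]
wrist_force: [0.9, 0.3, 0.1]
opening: 0.503
grasp_force: 0.0
```

Emit:
servo_tool(commands="0 0 0 -34 42 0 0.5; 0 0 0 -34 42 0 0.5; 0 0 0 -34 42 0 0.5; 0 0 0 -34 42 0 0.5; 0 0 0 -35 42 0 0.5")

```text
time_s: 22.0
eef_pos: [0.5479, -0.1998, 0.2458]
eef_rot: [0.0, 0.86, 0.51, 0.0]
wrist_force: [-0.8, 1.3, 1.1]
opening: 0.503
grasp_force: 0.0
```

Emit:
servo_tool(commands="0 0 0 -35 41 0 0.5; 0 0 0 -35 41 0 0.5; 0 0 0 0 0 50 0.5; 0 0 0 0 0 50 0.5; 0 0 0 0 0 40 0.5")

```text
time_s: 22.62
eef_pos: [0.5847, -0.2987, 0.1032]
eef_rot: [-0.001, 0.86, 0.51, -0.0]
wrist_force: [0.2, 0.2, -0.6]
opening: 0.503
grasp_force: 0.0
```

Emit:
servo_tool(commands="0 0 0 0 0 0 0.5; 0 0 0 0 0 0 0.5")

```text
time_s: 22.88
eef_pos: [0.5864, -0.2996, 0.1073]
eef_rot: [0.001, 0.861, 0.509, 0.0]
wrist_force: [-0.4, -0.4, 0.9]
opening: 0.501
grasp_force: 0.0
```

```bash
python3 -c "
from h import *
plan(585.5,-299.5,26.5,-28.9)"
```

```text
t 22.88 tcp [ 586.4 -299.6  107.3] psi -28.8 tilt [ 0.0021 -0.0016] op 0.501 F [-0.4 -0.4  0.9] gf 0
turn wz 0.002 then dx,dy,dz [-0.4 -0.8 80.8]
```

Emit:
servo_tool(commands="0 0 0 0 -1 45 0.5; 0 0 0 0 0 22 0.5; 0 0 0 0 0 9 0.5; 0 0 0 0 0 4 0.5; 0 0 0 0 0 0 0.5")

```text
time_s: 23.5
eef_pos: [0.5851, -0.2988, 0.0261]
eef_rot: [0.001, 0.861, 0.509, 0.0]
wrist_force: [0.3, -0.7, 0.0]
opening: 0.499
grasp_force: 0.0
```

Emit:
servo_tool(commands="0 0 0 0 0 0 0; 0 0 0 0 0 0 0; 0 0 0 0 0 0 0; 0 0 0 0 0 0 0")

```text
time_s: 24.0
eef_pos: [0.5854, -0.299, 0.0265]
eef_rot: [0.001, 0.861, 0.508, 0.0]
wrist_force: [0.3, -0.4, 6.5]
opening: 0.264
grasp_force: 60.5
```

Emit:
servo_tool(commands="0 0 0 0 0 -30 0; 0 0 0 0 0 -60 0; 0 0 0 0 0 -60 0; 0 0 0 0 0 -60 0; 0 0 0 0 0 0 0")

```text
time_s: 24.62
eef_pos: [0.5871, -0.3002, 0.2422]
eef_rot: [0.005, 0.861, 0.509, 0.002]
wrist_force: [0.5, -0.1, -1.2]
opening: 0.264
grasp_force: 59.7
```

```bash
python3 -c "
from h import *
plan(429.5,164,150,-103.2)"
```

```text
t 24.62 tcp [ 587.1 -300.2  242.2] psi -28.9 tilt [ 0.0093 -0.0071] op 0.264 F [ 0.5 -0.1 -1.2] gf 60
turn wz 1.297 then dx,dy,dz [-259.4 -415.9   92.2]
```

Emit:
servo_tool(commands="0 0 0.162 0 0 0 0; 0 0 0.162 0 0 0 0; 0 0 0.162 0 0 0 0; 0 0 0.162 0 0 0 0; 0 0 0.162 0 0 0 0")

```text
time_s: 25.25
eef_pos: [0.5836, -0.2977, 0.233]
eef_rot: [-0.001, 0.992, 0.125, -0.001]
wrist_force: [-0.7, -0.9, -1.1]
opening: 0.267
grasp_force: 59.6
```

Emit:
servo_tool(commands="0 0 0.162 0 0 0 0; 0 0 0.162 0 0 0 0; 0 0 0.163 0 0 0 0; 0 0 0 -28 -46 0 0; 0 0 0 -28 -46 0 0")

```text
time_s: 25.88
eef_pos: [0.5495, -0.1947, 0.2328]
eef_rot: [-0.001, 0.993, -0.116, -0.002]
wrist_force: [0.5, 0.3, -0.4]
opening: 0.26
grasp_force: 59.6
```

Emit:
servo_tool(commands="0 0 0 -29 -46 0 0; 0 0 0 -29 -46 0 0; 0 0 0 -29 -46 0 0; 0 0 0 -29 -46 0 0; 0 0 0 -29 -46 0 0")

```text
time_s: 26.5
eef_pos: [0.4605, 0.0627, 0.2337]
eef_rot: [-0.0, 0.993, -0.115, -0.001]
wrist_force: [1.0, 0.9, -0.7]
opening: 0.274
grasp_force: 59.6
```

Emit:
servo_tool(commands="0 0 0 -29 -47 0 0; 0 0 0 -29 -47 0 0; 0 0 0 0 0 0 0; 0 0 0 0 0 0 0")

```text
time_s: 27.0
eef_pos: [0.4267, 0.1656, 0.2342]
eef_rot: [0.0, 0.993, -0.114, -0.001]
wrist_force: [-0.1, -1.1, -0.3]
opening: 0.266
grasp_force: 59.7
```

```bash
python3 -c "
from h import *
held(5.5); plan(429.5,164,130,-103.2)"
```

```text
held c [447.8 172.2] [165.3 124.9] 7.3 circ [444.2 185.4] 87.2 x 362.0 531.0 y 113.0 242.0
t 27.05 tcp [427.1 165.1 234.3] psi -103.2 tilt [-0.0012 -0.0006] op 0.267 F [ 0.8 -0.6 -0.4] gf 60
turn wz -0.0 then dx,dy,dz [  2.6   0.5 104.3]
```

Held-lid mask merged with another object, so ignore it. I'll lower to just above the rim and look.

Emit:
servo_tool(commands="0 0 0 2.5 0.5 45 0; 0 0 0 0 0 35 0; 0 0 0 0 0 10 0; 0 0 0 0 0 0 0; 0 0 0 0 0 0 0")

```text
time_s: 27.68
eef_pos: [0.4309, 0.1645, 0.1466]
eef_rot: [-0.0, 0.993, -0.115, 0.001]
wrist_force: [-0.8, 0.2, -0.8]
opening: 0.269
grasp_force: 59.7
```

```bash
python3 - <<'E'
from h import *
plan(429.5,164,130,-103.2)
cv2.imwrite("pics/s5.png",cv2.resize(camera("scene")[100:260,280:440],None,fx=3.75,fy=3.75))
E
```

```text
t 27.68 tcp [430.9 164.5 146.6] psi -103.2 tilt [0.0026 0.0002] op 0.269 F [-0.8  0.2 -0.8] gf 60
turn wz -0.001 then dx,dy,dz [-1.2  0.8 16.6]
```

View pics/s5.png

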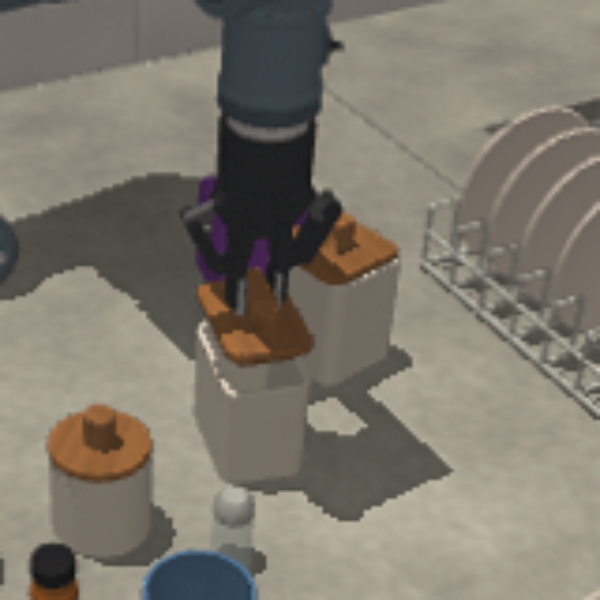

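```bash
python3 - <<'E'
from h import *
im=np.median([camera("scene") for _ in range(4)],0).astype(np.uint8); s=get_obs(); p=s['eef_pos']*1000; print(p)
x0,y0,f=325,165,9
v=cv2.resize(im[y0:y0+66,x0:x0+60],None,fx=f,fy=f,interpolation=cv2.INTER_CUBIC)
def box(c,z,a,col,L=112,W=76):
    t=np.radians(a); R=np.array([[np.cos(t),-np.sin(t)],[np.sin(t),np.cos(t)]])
    q=np.array([(L,W),(L,-W),(-L,-W),(-L,W)])/2@R.T+c
    u=(proj("scene",np.c_[q,np.full(4,z)]/1000)-[x0,y0]+.5)*f
    cv2.polylines(v,[u.astype(int)],True,col,1)
box(p[:2],p[2]-26.5+12,-13.2,(0,255,0)); box((429.5,164),100,-13.2,(255,0,255))
cv2.imwrite("pics/s6.png",v)
E
```

```text
[430.03612582 164.8640696  145.8835327 ]
```

View pics/s6.png

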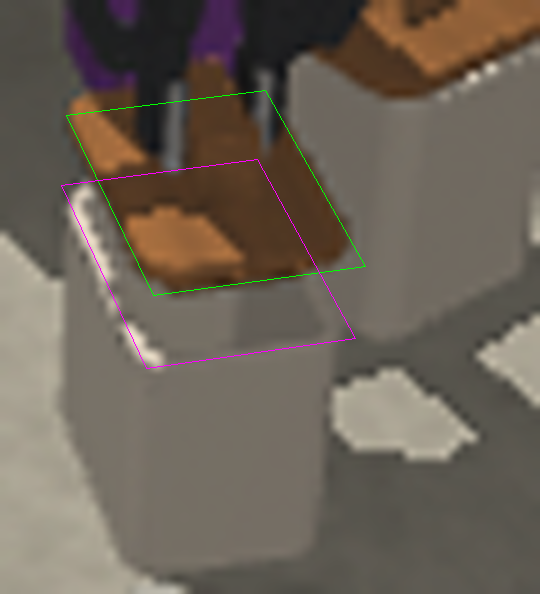

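The overlay agrees within about a pixel for both the lid (green) and the rim (magenta), so I'll insert gently.

Emit:
servo_tool(commands="0 0 0 -0.5 0.5 15 0; 0 0 0 0 0 5 0; 0 0 0 0 0 3 0; 0 0 0 0 0 0 0")

```text
time_s: 28.42
eef_pos: [0.4287, 0.1644, 0.1217]
eef_rot: [0.0, 0.993, -0.115, -0.0]
wrist_force: [-0.2, -0.1, -0.7]
opening: 0.27
grasp_force: 59.7
```

```bash
python3 -c "
from h import *
plan(429.5,164,114.5,-103.2)"
```

```text
t 28.43 tcp [428.7 164.4 121.7] psi -103.2 tilt [-0.0007 -0.0001] op 0.27 F [-0.2 -0.1 -0.7] gf 60
turn wz 0.0 then dx,dy,dz [0.8 0.2 7.2]
```

Emit:
servo_tool(commands="0 0 0 0 0 3 0; 0 0 0 0 0 2 0; 0 0 0 0 0 1.5 0; 0 0 0 0 0 0 0")

```text
time_s: 28.92
eef_pos: [0.4292, 0.1644, 0.1156]
eef_rot: [-0.0, 0.993, -0.115, 0.0]
wrist_force: [1.4, -0.5, -2.1]
opening: 0.27
grasp_force: 59.7
```

```bash
python3 -c "
from h import *
plan(429.5,164,114.5,-103.2)"
```

```text
t 28.93 tcp [429.2 164.4 115.6] psi -103.2 tilt [0.0005 0.    ] op 0.27 F [ 1.4 -0.5 -2.1] gf 60
turn wz 0.0 then dx,dy,dz [0.4 0.3 1.1]
```

Release and back well clear, upward then toward the base, so the final view is open.

Emit:
servo_tool(commands="0 0 0 0 0 0 0.5; 0 0 0 0 0 0 0.5; 0 0 0 0 0 0 0.5; 0 0 0 0 0 -15 0.5; 0 0 0 0 0 -50 0.5")

```text
time_s: 29.55
eef_pos: [0.4269, 0.1641, 0.1798]
eef_rot: [0.001, 0.993, -0.115, -0.003]
wrist_force: [1.7, 1.2, 0.2]
opening: 0.499
grasp_force: 0.0
```

Emit:
servo_tool(commands="0 0 0 0 0 -60 0.5; 0 0 0 0 0 -60 0.5; 0 0 0 0 0 -60 0.5; 0 0 0 0 0 0 0.5; 0 0 0 0 0 0 0.5")

```text
time_s: 30.18
eef_pos: [0.4286, 0.1644, 0.3609]
eef_rot: [-0.0, 0.993, -0.115, 0.0]
wrist_force: [-0.6, 0.1, -1.0]
opening: 0.502
grasp_force: 0.0
```

```bash
python3 - <<'E'
from h import *
plan(429.5,164,114.5)
cv2.imwrite("pics/s7.png",cv2.resize(camera("scene")[110:310,170:430],None,fx=3,fy=3))
E
```

```text
t 30.18 tcp [428.6 164.4 360.9] psi -103.2 tilt [0.0006 0.    ] op 0.502 F [-0.6  0.1 -1. ] gf 0
turn wz 0.0 then dx,dy,dz [9.000e-01 2.000e-01 2.464e+02]
```

View pics/s7.png

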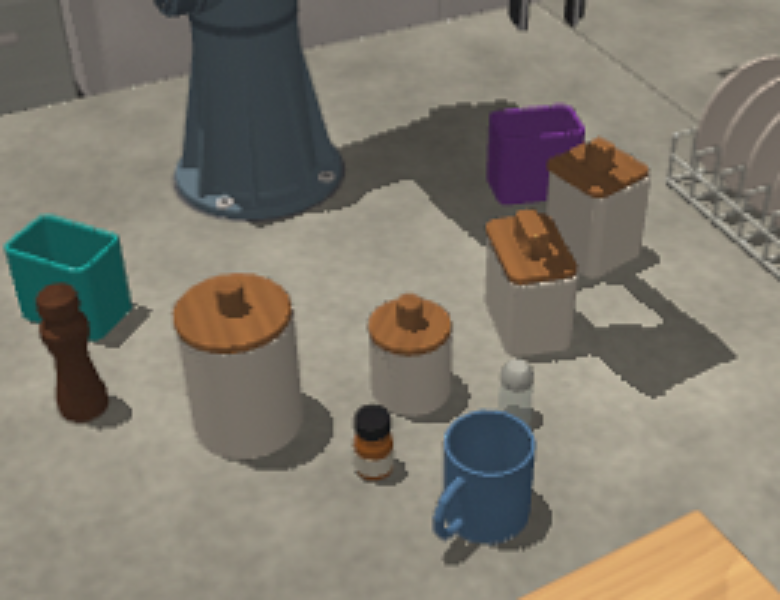

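All four lids look flush: large (233,312), small (410,322), oblong (530,245), square (598,167). I'll take one zoom to confirm.

```bash
python3 - <<'E'
from h import *
im=np.median([camera("scene") for _ in range(4)],0).astype(np.uint8)
r=lambda x,y:cv2.resize(im[y:y+50,x:x+66],(400,300),interpolation=cv2.INTER_CUBIC)
cv2.imwrite("pics/s8.png",np.vstack([np.hstack([r(218,195),r(275,200)]),np.hstack([r(320,173),r(345,150)])]))
E
```

```text
(no output)
```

View pics/s8.png

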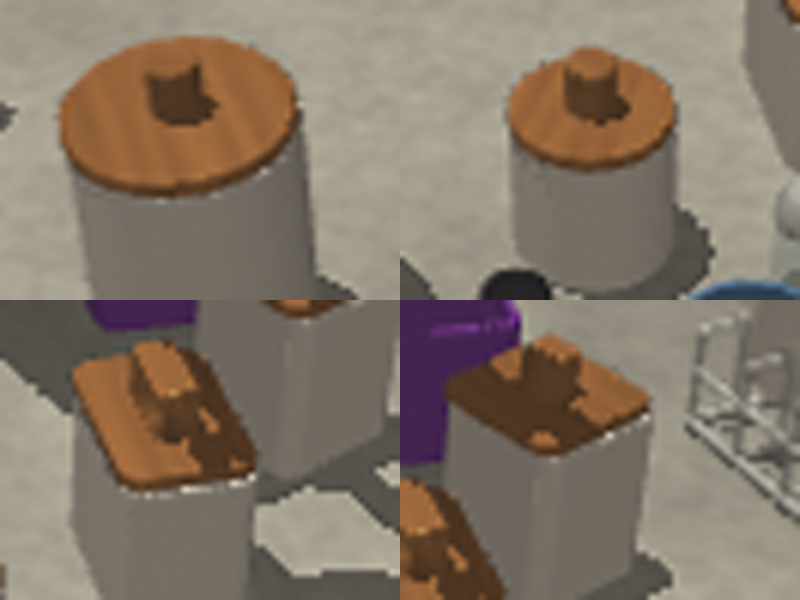

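Three lids are clearly flush. The large lid felt 2.5 N sideways on insertion, so I'll touch its knob lightly with shut fingers to confirm it is home (knob top should be at 177 mm).

```bash
python3 -c "
from h import *
plan(440,-169,190)"
```

```text
t 30.43 tcp [428.4 164.3 359.3] psi -103.2 tilt [-0.0026 -0.0003] op 0.499 F [-1.1 -0.3 -0.5] gf 0
turn wz 0.0 then dx,dy,dz [ 87.4 321.8 169.3]
```

Emit:
servo_tool(commands="0 0 0 15 54 0 0; 0 0 0 15 54 0 0; 0 0 0 15 54 0 0; 0 0 0 14 54 0 0; 0 0 0 14 53 0 0")

```text
time_s: 31.05
eef_pos: [0.4382, -0.1159, 0.3599]
eef_rot: [-0.0, 0.993, -0.115, -0.0]
wrist_force: [0.6, 0.1, 0.4]
opening: 0.001
grasp_force: 0.0
```

Emit:
servo_tool(commands="0 0 0 14 53 0 0; 0 0 0 0 0 50 0; 0 0 0 0 0 50 0; 0 0 0 0 0 40 0; 0 0 0 0 0 20 0")

```text
time_s: 31.68
eef_pos: [0.4384, -0.1679, 0.1971]
eef_rot: [-0.001, 0.993, -0.115, -0.002]
wrist_force: [0.2, -0.3, 1.1]
opening: 0.004
grasp_force: 0.0
```

Emit:
servo_tool(commands="0 0 0 0 0 0 0; 0 0 0 0 0 0 0")

```text
time_s: 31.92
eef_pos: [0.4406, -0.1692, 0.2013]
eef_rot: [0.0, 0.993, -0.115, 0.0]
wrist_force: [0.4, -0.4, 0.9]
opening: 0.0
grasp_force: 0.0
```

```bash
python3 -c "
from h import *
plan(440,-169,178)"
```

```text
t 31.93 tcp [ 440.6 -169.2  201.3] psi -103.2 tilt [ 0.0006 -0.0005] op 0.0 F [ 0.4 -0.4  0.9] gf 0
turn wz 0.0 then dx,dy,dz [-0.6 -0.1 23.3]
```

Emit:
servo_tool(commands="0 0 0 0 0 15 0; 0 0 0 0 0 6 0; 0 0 0 0 0 2 0; 0 0 0 0 0 0 0")

```text
time_s: 32.42
eef_pos: [0.4402, -0.169, 0.1776]
eef_rot: [0.0, 0.993, -0.115, 0.0]
wrist_force: [0.3, -1.0, -0.8]
opening: -0.0
grasp_force: 0.0
```

Emit:
servo_tool(commands="0 0 0 0 0 1 0; 0 0 0 0 0 0 0")

```text
time_s: 32.67
eef_pos: [0.4404, -0.1692, 0.1771]
eef_rot: [0.0, 0.993, -0.115, 0.0]
wrist_force: [-1.1, -0.2, 3.0]
opening: -0.002
grasp_force: 1.4
```

Contact came at 177.1 mm, so the large lid is home. Back off and hand in.

Emit:
servo_tool(commands="0 0 0 0 0 -30 0; 0 0 0 0 0 -60 0; 0 0 0 0 0 -60 0; 0 0 0 0 0 0 0; 0 0 0 0 0 0 0")

```text
time_s: 33.3
eef_pos: [0.44, -0.1689, 0.3261]
eef_rot: [-0.0, 0.993, -0.115, -0.0]
wrist_force: [1.0, -0.2, -0.6]
opening: -0.002
grasp_force: 0.0
```

```bash
python3 -c "
from bench import *
print(hand_in())"
```

```text
the job is handed in; nothing more can be done
None
```

I put all four lids on their own canisters and handed the job in at 33 s; in the last pictures every lid sits flat on its rim, with the mill and the mug still in place.

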